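Centre the lamp spot on the stage cross

ROBOT

A 6-joint arm with a two-finger parallel gripper is mounted at the origin on the work surface. World frame = base frame: x ahead of the robot, y to its left, z up, the work surface at z = 0. Lengths are in m, angles in degrees, forces in N, time in s.
With the tool pointing down it reaches from about 0.3 to 0.75 m from the base axis. Payload 8.5 kg.
Tool frame: the origin (TCP) lies at the very end of the fingers, on their centre line; the grasp point (between the pads) lies 19 mm behind it (env.grip_point_offset is the distance from the TCP to the grasp point, in m); z points along the fingers, y is the direction in which the jaws open and shut (so a half turn about z gives the same grasp; the last joint's range is limited). The gripper opens to 85 mm and grips with 20 to 120 N. Pads are 22 mm wide; open, the fingers measure 114 mm over their backs; the gripper's body (76 mm by 85 mm) begins 54 mm behind the grasp point. The pads swing forward as they close: fully open they stand 13 mm farther back than shut.
Start: joints at [-77.653, 21.807, 74.336, -0, 83.858, -12.336], TCP at [0.23, -0.5, 0.231] pointing down, gripper open.
Joint ranges: [-178.18, 178.18], [-50.72, 133.34], [12.68, 142.11], [-81.47, 261.47], [9.98, 163.14], [-165.26, 165.26]. Speed limits (degrees/s): [136.94, 136.94, 180, 180, 180, 180].

INTERFACE

Orientations are given as a 3x3 rotation matrix whose columns are the frame's x, y, z axes.
In Python, from rig import env gives the robot as it stands.
- The arm moves only by the tool move_arm, never from a script. Its argument "moves" is a list of rows, each a list of 4 numbers: the shift along the tool's x, y, z in mm, then the turn about the tool's z in rad. In form: [[tx, ty, tz, spin], ...]. A call has 1 to 20 rows; each row is the pose to reach, as a shift and turn from the pose commanded when the call began, along the tool's axes at that moment; what a row does not reach only later rows make up. A row lasts 1/10 s, in which the tool goes at most 50 mm and 8.59 degrees, less where a joint would pass 70% of its speed; a pose out of reach is approached as far as the arm can. A call with a gripper value outside its range is refused whole. "grip" is the closure, from 0 (fully open) to 1 (shut), set as the call begins (left out, the last holds). The fingers move at their own pace and stop on an object; "grip_force" is the grip in N (left out, the last holds). Time passes only in rows, so rows that repeat a pose let the fingers close. It gives the time, the measured TCP pose, the force and the opening at its end, in the units of the state.
- env.observe(): the state, without advancing time (a new reading comes with each control period).
- env.get_image(name): name is "scene" or "side" or "wrist"; returns the picture (400x640x3 uint8, red, green, blue); there is no depth.
- env.get_calibration(name): a dict with "fovy" (degrees; the focal length in pixels is half the picture's height over the tangent of half this angle, whatever the lens; pixels are square), "cx", "cy" (the principal point, pixels), "extrinsics" (4x4, takes a point from world to camera coordinates); the wrist camera has in their place "tool_from_camera" (4x4, takes a point from camera to tool coordinates, whose origin is the TCP and whose axes are the flange's). Camera axes: x right, y up, looking along -z (the intrinsics and any distortion apply to the point x, -y, -z); pixel columns grow to the right and rows downward; lengths in m; the calibration is good to about 2 mm. The wrist camera is an equidistant fisheye: a pixel r from the principal point sees the ray r / f radians off the axis. A picture is of the moment at which its call begins: read the wrist's pose just before it. get_calibration takes no time and is no camera call.
- env.close_job(): hands the job in, once; it reports no verdict.
Trained networks look in the newest picture that a camera, given by its name, has taken for a name from the list of things; names that differ only in an ending like _2 or _b are one class to them, and where a whole thing is asked for, a point or a joint stands for the part that bears it (a point fixed in the world has none). Each returns a list of dicts, best first, with "conf" (0 to 1); they miss things now and then, are a little off and sometimes report something else, mostly with a low value. They report only what shows in the picture. A call takes as long as a camera call.
- env.silhouettes(camera, name): "region" (400x640 bool, what is visible of it) and "point" ([row, column] in pixels, amid what is visible of it).
- env.tip_of(camera, name): "point" ([row, column] in pixels: a listed point, or the origin of a listed thing).
The state is a dict: "time_s": time; "q": joint angles; "qvel": joint speeds; "joint_efforts": joint torques, N m; "position": TCP position; "tool_rot": TCP orientation; "ft_force": force on the tool from outside, world axes, zero at the start; "wrist_torque": the same for the moment, N m; "grip_width": finger opening in m.
Only numpy, scipy, OpenCV 4.12 (cv2) and the standard library are available. Lean on these libraries where they do the work, as an engineer would, in place of code of your own. Each camera call takes 0.05 s, during which the arm holds its last target.

TASK

The lamp's light spot is off its mark on the black stage plate. Turn the two wing screws on top of the mirror mount, one after the other, to bring the reflected spot onto the cross (not the square or the ring), and let go.

Things in the scene. Friction and masses are not known exactly. Their poses are not given: they have to be found in the camera images.
- near_knob: Steel wing screw on the mirror mount's top, end nearer the robot: 38 mm disc, 8 mm thick, under an upright wing 40 x 12 mm, 8 to 42 mm above the origin; pinch it at 30 mm. Origin under the disc on the upright axis, 152 mm above the table; x along the wing, z up. Clockwise from above swings the spot away from the robot about the far screw's axis, 0.164 rad per rad (36 mm); the far wing swings too.
- far_knob: Like screw, same origin and axes, 100 mm farther from the robot on the same mount, above the mirror. Clockwise from above moves the spot 36 mm per rad straight away from this screw's axis, towards the lamp (robot's right). Both screws stay where left (0.04 N m friction), have stops at 1.5 rad either side of the wing lying along the mount, and start near the middle.
- spot (a point): Centre of the bright 12 mm light spot on the black stage plate (160 x 150 mm, top 22 mm above the table) between lamp and mirror mount, about 220 mm from the far screw's axis. The mount is the grey portal, 180 x 50 mm, top 152 mm above the table, at the left end of the black base plate. A like mount without mirror, off that plate, to the right, is a spare: it does nothing.
- cross_mark: cross of two thin light lines, each 24 mm long, engraved in the stage plate; origin at its centre. Bystanders on the same plate: a 22 mm square and a 22 mm ring; the three swap places.

How it is judged (in metres and radians):
At the end, for the whole second after the job is handed in: The centre of the light spot lies within 10 mm of the centre of the cross, and stays there (horizontal distance between spot and cross_mark below 0.01 m); the robot touches nothing.
It also fails if it takes over 42 s, if anything falls off the work surface, if the arm or the gripper's body presses on something with over 40 N, if the wrist force passes 120 N, or if a joint passes its speed limit or range.

## Working session

There is one attempt and no reset: what is moved stays moved. The work goes in short steps, Python scripts to look and compute and a tool call to move; the robot and the scene stay as the last step left them, time stands still between calls to the robot, and variables do not carry over. Pictures are saved under pics/ and viewed, and the job is handed in when it is done.

Besides the shell and the picture viewer there is one more tool, called after "Emit:" by a JSON object that holds its "method" and its "body". move_arm: Moves the arm, as the interface text tells. Its arguments: {"type":"object","properties":{"moves":{"type":"array"},"grip":{"type":"number"},"grip_force":{"type":"number"}},"required":["moves"]}

```bash
ls; mkdir -p pics
cat > h.py <<'E'
import numpy as np,cv2
from rig import env
def ray(name,rc):
    c=env.get_calibration(name); f=200/np.tan(np.radians(c['fovy'])/2)
    E=np.array(c['extrinsics']); R=E[:3,:3]; t=E[:3,3]
    d=np.array([(rc[1]-c['cx'])/f,-(rc[0]-c['cy'])/f,-1.]); return -R.T@t, R.T@d
def onz(name,rc,z):
    o,d=ray(name,rc); return o+d*(z-o[2])/d[2]
def tri(a,ra,b,rb):
    o1,d1=ray(a,ra);o2,d2=ray(b,rb);d1=d1/np.linalg.norm(d1);d2=d2/np.linalg.norm(d2)
    s=np.linalg.lstsq(np.c_[d1,-d2],o2-o1,rcond=None)[0]
    p,q=o1+d1*s[0],o2+d2*s[1]; return (p+q)/2,np.linalg.norm(p-q)
E
python3 - <<'E'
from h import *
np.set_printoptions(precision=4,suppress=True)
s=env.observe(); print(s['time_s'],s['position'],s['tool_rot'],s['grip_width'])
for n in ('scene','side'):
    im=env.get_image(n); cv2.imwrite(f'pics/{n}0.png',im[:,:,::-1])
    print(n,env.get_calibration(n))
    for t in ('near_knob','far_knob','spot','cross_mark'):
        for d in env.tip_of(n,t)[:3]:
            print(n,t,d['conf'],d['point'],onz(n,d['point'],.152 if 'knob' in t else .022))
print(env.observe()['time_s'])
E
```

```text
pics
0.0 [ 0.2296 -0.4994  0.2307] [[ 0.9086  0.4176 -0.0003]
 [ 0.4176 -0.9086  0.0015]
 [ 0.0003 -0.0015 -1.    ]] 0.08537431855014833
scene {'fovy': 47.500194746262494, 'cx': 321.87420052528546, 'cy': 205.18205824589216, 'extrinsics': array([[ 0.0518,  0.9985, -0.0158, -0.06  ],
       [-0.7668,  0.0499,  0.64  ,  0.3387],
       [ 0.6398, -0.021 ,  0.7682, -1.0942],
       [ 0.    ,  0.    ,  0.    ,  1.    ]])}
scene near_knob 0.72 [184.0, 405.6] [0.5399 0.1516 0.152 ]
scene far_knob 0.75 [243.1, 407.2] [0.6397 0.1366 0.152 ]
scene spot 0.59 [273.1, 247.9] [ 0.5906 -0.0839  0.022 ]
scene cross_mark 0.61 [288.0, 228.8] [ 0.6148 -0.1113  0.022 ]
side {'fovy': 56.946975197433886, 'cx': 326.3503796220237, 'cy': 201.35671110721438, 'extrinsics': array([[-0.8311, -0.5562,  0.0037,  0.4955],
       [ 0.3106, -0.4587,  0.8325, -0.2582],
       [-0.4613,  0.693 ,  0.554 , -0.4941],
       [ 0.    ,  0.    ,  0.    ,  1.    ]])}
side near_knob 0.96 [222.8, 302.5] [0.5402 0.1493 0.152 ]
side far_knob 0.71 [196.7, 260.2] [0.6421 0.131  0.152 ]
side spot 0.56 [208.3, 348.3] [ 0.5955 -0.0861  0.022 ]
0.5
```

View pics/scene0.png

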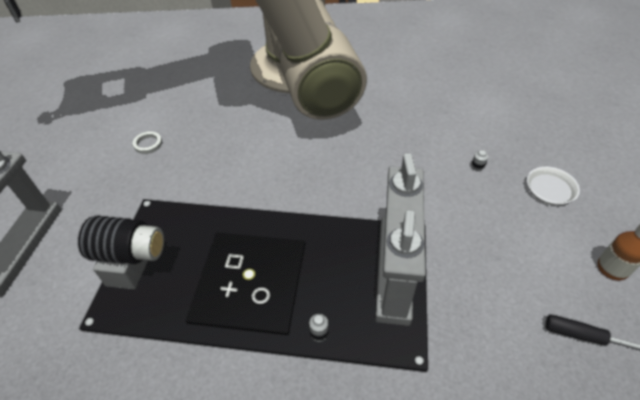

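View pics/side0.png

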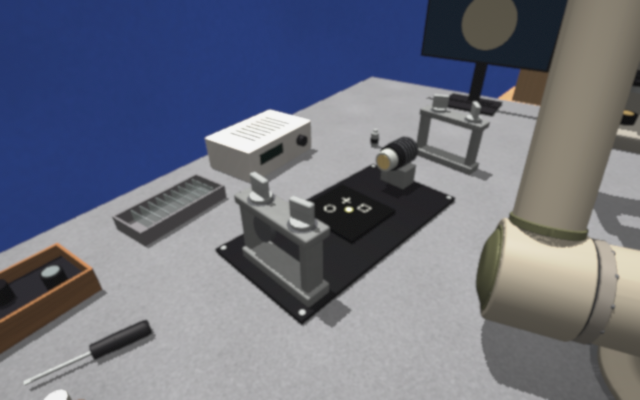

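The scene picture shows the working mount with both knobs, near at about (184,406) and far at (243,407). The spot is at (273,249), the cross at (289,229), the square at (261,234) and the ring at (295,261). The far-left portal in that picture is the spare. I'll go hover over the near knob with the jaws across the mount.

```bash
cat >> h.py <<'E'
def go(p,yaw):
    s=env.observe(); R=np.array(s['tool_rot']); d=np.array(p)-s['position']
    y0=np.degrees(np.arctan2(R[1,0],R[0,0])); sp=-np.radians((yaw-y0+180)%360-180)
    print('t',s['time_s'],'pos',np.round(s['position'],4),'yaw',round(y0,2),'shift mm',np.round(R.T@d*1e3,1),'spin',round(sp,4),'q',np.round(s['q'],1),'F',np.round(s['ft_force'],1),'Mz',np.round(s['wrist_torque'],2),'w',s['grip_width'])
E
python3 - <<'E'
from h import *
go([.540,.150,.27],170.5)
print(env.get_calibration('wrist'))
E
```

```text
t 0.5 pos [ 0.2297 -0.4997  0.2313] yaw 24.68 shift mm [ 553.3 -460.8  -38.7] spin -2.545 q [-77.7  21.8  74.3  -0.   83.9 -12.3] F [-0.1 -0.3 -0.2] Mz [ 0.03 -0.08  0.02] w 0.08550876819868025
{'fovy': 65.70646984690485, 'cx': 319.65971106024494, 'cy': 196.03965699411887, 'tool_from_camera': array([[ 3.61715065e-04,  9.50123429e-01,  3.11873915e-01,
         8.09919694e-02],
       [ 9.99999234e-01, -7.12970211e-04,  1.01225175e-03,
        -2.50854142e-05],
       [ 1.18412091e-03,  3.11873310e-01, -9.50122959e-01,
        -1.42908327e-01],
       [ 0.00000000e+00,  0.00000000e+00,  0.00000000e+00,
         1.00000000e+00]])}
```

Emit:
{"method": "move_arm", "body": {"moves": [[553,-461,-39,-2.545],[553,-461,-39,-2.545],[553,-461,-39,-2.545],[553,-461,-39,-2.545],[553,-461,-39,-2.545],[553,-461,-39,-2.545],[553,-461,-39,-2.545],[553,-461,-39,-2.545],[553,-461,-39,-2.545],[553,-461,-39,-2.545],[553,-461,-39,-2.545],[553,-461,-39,-2.545],[553,-461,-39,-2.545],[553,-461,-39,-2.545],[553,-461,-39,-2.545],[553,-461,-39,-2.545],[553,-461,-39,-2.545],[553,-461,-39,-2.545],[553,-461,-39,-2.545],[553,-461,-39,-2.545]], "grip": 0}}

```text
time_s: 2.5
position: [0.5396, 0.1499, 0.2704]
tool_rot: [[-0.986, 0.168, 0.0], [0.168, 0.986, 0.0], [-0.0, 0.0, -1.0]]
ft_force: [-0.5, -1.1, -0.8]
grip_width: 0.0857
```

```bash
cat >> h.py <<'E'
def wproj(rc,z,s=None):
    s=s or env.observe(); c=env.get_calibration('wrist'); f=200/np.tan(np.radians(c['fovy'])/2)
    T=np.array(c['tool_from_camera']); u=np.array([rc[1]-c['cx'],rc[0]-c['cy']]); r=np.hypot(*u); th=r/f
    d=np.array([np.sin(th)*u[0]/max(r,1e-9),-np.sin(th)*u[1]/max(r,1e-9),-np.cos(th)])
    R=np.array(s['tool_rot']); d=R@T[:3,:3]@d; o=R@T[:3,3]+s['position']
    return o+d*(z-o[2])/d[2]
E
python3 - <<'E'
from h import *
go([.540,.150,.27],170.5)
s=env.observe()
im=env.get_image('wrist'); cv2.imwrite('pics/w1.png',im[:,:,::-1])
for t in ('near_knob','far_knob'):
    for d in env.tip_of('wrist',t)[:2]: print(t,d['conf'],d['point'],wproj(d['point'],.152,s))
E
```

```text
t 2.5 pos [0.5396 0.1499 0.2704] yaw 170.32 shift mm [-0.4  0.2  0.4] spin -0.0032 q [  3.4  21.5  68.4   0.   90.1 -76.9] F [-0.5 -1.1 -0.8] Mz [ 0.08 -0.01 -0.03] w 0.08569998204018617
near_knob 0.59 [188.9, 321.0] [0.53965652 0.15195128 0.152     ]
far_knob 0.76 [281.9, 318.3] [0.6353151  0.13308141 0.152     ]
```

View pics/w1.png

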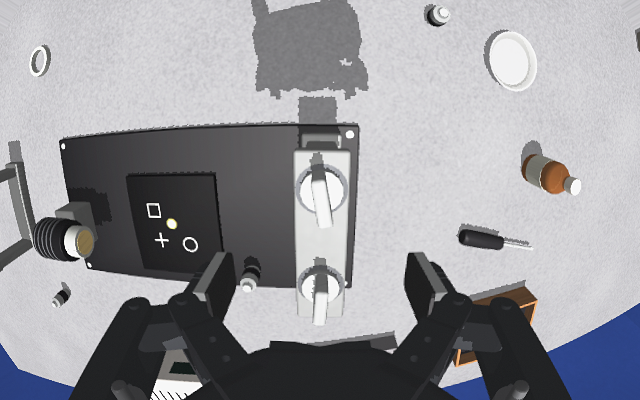

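Run:
```python
import cv2
im=cv2.imread('pics/w1.png')[140:340,270:370]
cv2.imwrite('pics/w1z.png',cv2.resize(im,None,fx=3,fy=3,interpolation=cv2.INTER_CUBIC))
im=cv2.imread('pics/w1.png')[190:260,130:220]
cv2.imwrite('pics/w1s.png',cv2.resize(im,None,fx=7,fy=7,interpolation=cv2.INTER_CUBIC))
```

```text
(no output)
```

View pics/w1z.png

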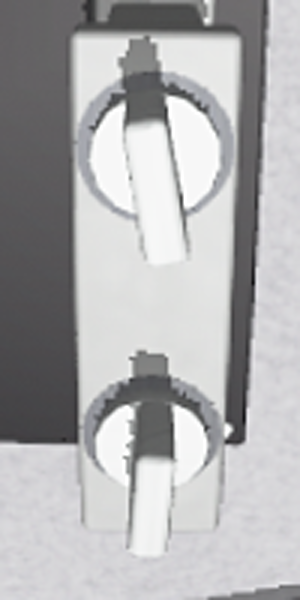

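View pics/w1s.png

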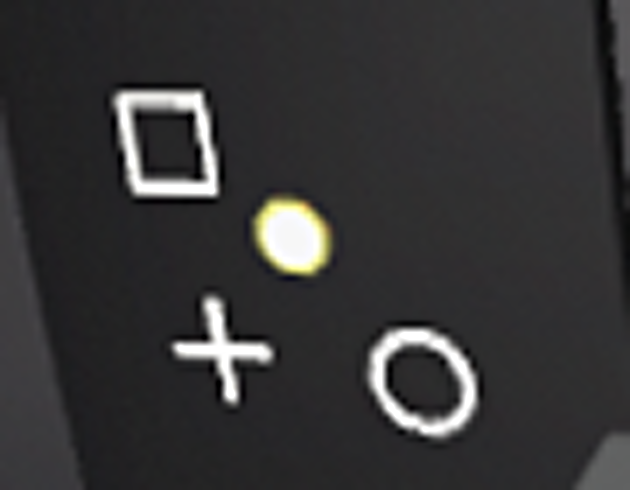

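Run:
```python
from h import *
s=env.observe()
def P(x,y,z): return wproj([140+y/3,270+x/3],z,s)
for n,a,b in (('near',(145,124),(168,260)),('far',(154,460),(147,554))):
    A,B=P(*a,.194),P(*b,.194); print(n,A[:2],B[:2],'len',np.linalg.norm(B-A),'mid',(A+B)[:2]/2,'yaw',np.degrees(np.arctan2(*(B-A)[1::-1])))
def Q(x,y): return wproj([190+y/7,130+x/7],.022,s)
print('spot',Q(292,237)[:2],'cross',Q(223,350)[:2])
N=wproj([188.9,321],.152,s)
# near disc center in zoom (disc at ~.160 top)
print('near disc',P(155,147,.156),'far disc',P(152,435,.156))
F=np.array([.640,.1335])
for S,C in ((Q(292,237)[:2],Q(223,350)[:2]),(onz('scene',[273.5,248.5],.022)[:2],onz('scene',[289.5,229],.022)[:2])):
    a,b=S-F,C-F; print(np.linalg.norm(a),np.linalg.norm(b),'far cw',(np.linalg.norm(b)-np.linalg.norm(a))/.036,'near cw',(np.arctan2(b[1],b[0])-np.arctan2(a[1],a[0]))/.164)
```

```text
near [0.52099792 0.15286578] [0.55775165 0.15262633] len 0.03675450214543591 mid [0.53937478 0.15274606] yaw -0.37326589871171606
far [0.61971537 0.13867284] [0.65574883 0.13051405] len 0.03694558225135572 mid [0.6377321  0.13459344] yaw -12.757948098099408
spot [ 0.59432738 -0.08221182] cross [ 0.61795319 -0.11003094]
near disc [0.53861445 0.15269192 0.156     ] far disc [0.63675859 0.1353937  0.156     ]
0.2204939407000931 0.24452685435601212 far cw 0.6675809348866398 near cw 0.7217356961791127
0.22188107387219516 0.24530982033516047 far cw 0.6507985128601474 near cw 0.7846629621159259
```

The wrist picture shows the near wing yawed about 0° and the far wing about -13°, while the mount lies at about -10°. The spot (172,224) and cross (162,240) agree with the scene estimate. I need about 0.74 rad clockwise on the near screw and about 0.66 rad on the far one.

Run:
```python
from h import *
go([.5393,.1525,.164],179.6)
```

```text
t 2.65 pos [0.5396 0.1499 0.2704] yaw 170.41 shift mm [  0.7   2.5 106.4] spin -0.1604 q [  3.4  21.5  68.4  -0.   90.1 -77. ] F [ 0.6 -1.5 -0.1] Mz [0.01 0.02 0.04] w 0.08566161840047279
```

Emit:
{"method": "move_arm", "body": {"moves": [[1,2.5,30,-0.16],[1,2.5,60,-0.16],[1,2.5,85,-0.16],[1,2.5,106,-0.16],[1,2.5,106,-0.16],[1,2.5,106,-0.16]]}}

```text
time_s: 3.25
position: [0.5394, 0.1527, 0.165]
tool_rot: [[-1.0, 0.006, 0.001], [0.006, 1.0, 0.0], [-0.001, 0.0, -1.0]]
ft_force: [-0.5, 0.2, 0.4]
grip_width: 0.0851
```

Emit:
{"method": "move_arm", "body": {"moves": [[0,0,0,0],[0,0,0,0],[0,0,0,0],[0,0,0,0],[0,0,0,0],[0,0,0,0],[0,0,0,0],[0,0,0,0]], "grip": 1, "grip_force": 30}}

```text
time_s: 4.05
position: [0.5391, 0.1516, 0.1647]
tool_rot: [[-1.0, 0.006, 0.0], [0.006, 1.0, -0.002], [-0.0, -0.002, -1.0]]
ft_force: [-1.8, -6.7, 3.4]
grip_width: 0.0115
```

Run:
```python
from h import *
go([.5393,.1525,.164],179.6)
im=env.get_image('scene'); cv2.imwrite('pics/s2.png',im[:,:,::-1])
```

```text
t 4.05 pos [0.5391 0.1516 0.1647] yaw 179.64 shift mm [-0.2  0.9  0.7] spin 0.0008 q [  3.7  26.   79.   -0.1  75.  -86. ] F [-1.8 -6.7  3.4] Mz [-0.82  0.25  0.08] w 0.011514727434928687
```

View pics/s2.png

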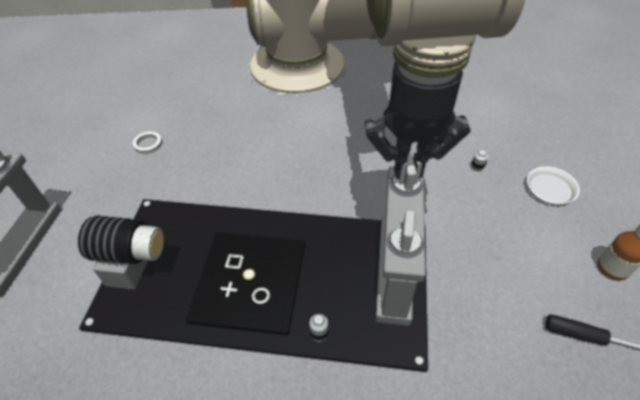

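The fingers hold the near wing (width 11.5 mm) and the spot is still in view at (273,249). Next I turn it clockwise.

Emit:
{"method": "move_arm", "body": {"moves": [[0,-1,0,0.1],[0,-1,0,0.2],[0,-1,0,0.3],[0,-1,0,0.4],[0,-1,0,0.5],[0,-1,0,0.6],[0,-1,0,0.7],[0,-1,0,0.74],[0,-1,0,0.74],[0,-1,0,0.74]]}}

```text
time_s: 5.1
position: [0.5392, 0.1516, 0.1647]
tool_rot: [[-0.735, 0.678, 0.001], [0.678, 0.735, -0.0], [-0.001, 0.0, -1.0]]
ft_force: [-0.6, -1.5, 5.0]
grip_width: 0.0113
```

```bash
cat > look.py <<'E'
from h import *
import sys
go(env.observe()['position'],139)
im=env.get_image('scene'); cv2.imwrite(sys.argv[1],im[:,:,::-1])
crop=im[225:340,180:310,::-1]; cv2.imwrite(sys.argv[1].replace('.png','z.png'),cv2.resize(crop,None,fx=5,fy=5,interpolation=cv2.INTER_CUBIC))
h=im.astype(int); yel=(h[...,0]-h[...,2]>25)&(h[...,0]>90); yel[:225]=0;yel[340:]=0;yel[:,:180]=0;yel[:,310:]=0
print('yellow',np.argwhere(yel).mean(0) if yel.any() else None,yel.sum())
F=np.array([.639,.134]); C=onz('scene',[289.5,229],.022)[:2]
d=env.tip_of('scene','spot')[:2]
pts=[x['point'] for x in d]+([np.argwhere(yel).mean(0)] if yel.any() else [])
for p in pts:
    S=onz('scene',p,.022)[:2]; a,b=S-F,C-F
    print(p,S,'dist',np.linalg.norm(S-C),'far cw',(np.linalg.norm(b)-np.linalg.norm(a))/.036,'near cw',(np.arctan2(b[1],b[0])-np.arctan2(a[1],a[0]))/.164)
E
python3 look.py pics/s3.png
```

```text
t 5.1 pos [0.5392 0.1516 0.1647] yaw 137.33 shift mm [0. 0. 0.] spin -0.0292 q [  3.6  26.   79.1  -0.   74.9 -43.7] F [-0.6 -1.5  5. ] Mz [-0.12  0.04 -0.01] w 0.011294161755020503
yellow [289.67123288 244.97260274] 73
[284.5, 245.4] [ 0.61037255 -0.08667808] dist 0.025099023515042822 far cw 0.6441851957182796 near cw 0.2503420082172449
[289.67123288 244.97260274] [ 0.61916206 -0.08682571] dist 0.024005929594093978 far cw 0.6667459415570124 near cw 0.010038585355043046
```

View pics/s3z.png

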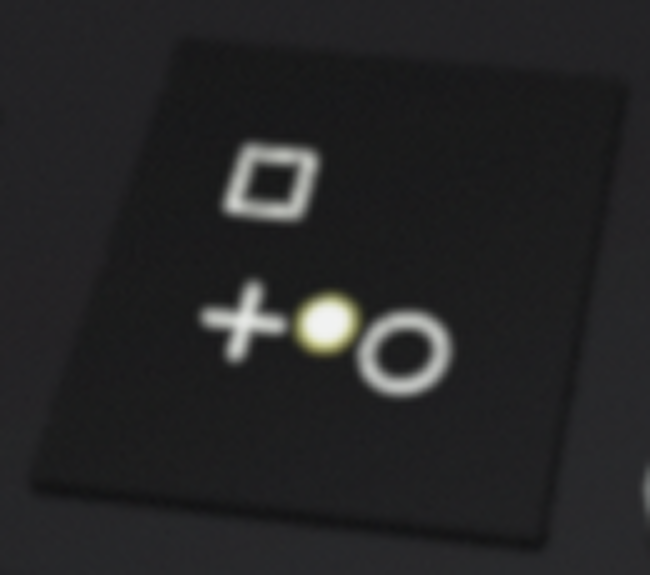

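View pics/s3.png

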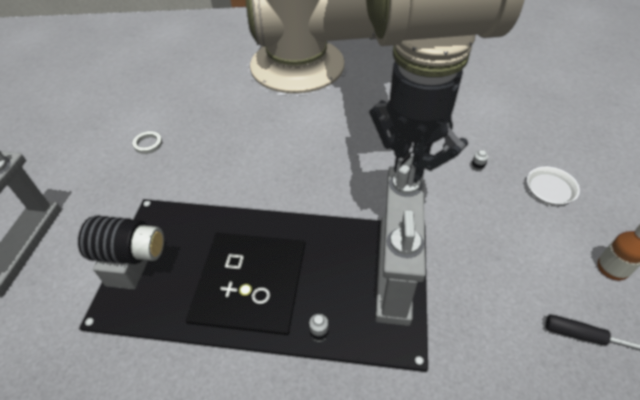

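The near screw is done: the spot is now at (289.6,245.4), level with the cross at (289.4,228.7). I'll release and rise.

Emit:
{"method": "move_arm", "body": {"moves": [[0,0,0,0],[0,0,0,0],[0,0,0,0],[0,0,0,0],[0,0,0,0],[0,0,0,0],[0,0,-40,0],[0,0,-80,0],[0,0,-105,0],[0,0,-105,0]], "grip": 0}}

```text
time_s: 6.2
position: [0.5401, 0.1518, 0.2731]
tool_rot: [[-0.735, 0.678, 0.007], [0.678, 0.735, 0.0], [-0.005, 0.005, -1.0]]
ft_force: [0.6, 0.7, -0.1]
grip_width: 0.0854
```

Run:
```python
from h import *
go([.6385,.1342,.27],174)
```

```text
t 6.2 pos [0.5401 0.1518 0.2731] yaw 137.27 shift mm [-84.2  53.8   3.8] spin -0.641 q [  3.6  21.3  68.2   0.   90.1 -43.7] F [ 0.6  0.7 -0.1] Mz [ 0.01 -0.01  0.  ] w 0.0853564949160573
```

Emit:
{"method": "move_arm", "body": {"moves": [[-40,26,0,-0.14],[-84,54,0,-0.28],[-84,54,0,-0.42],[-84,54,0,-0.56],[-84,54,0,-0.64],[-84,54,0,-0.64],[-84,54,0,-0.64]]}}

```text
time_s: 6.9
position: [0.6372, 0.1344, 0.2686]
tool_rot: [[-0.994, 0.108, -0.001], [0.108, 0.994, -0.0], [0.001, -0.0, -1.0]]
ft_force: [-0.1, -0.1, -0.3]
grip_width: 0.0856
```

```bash
python3 - <<'E'
from h import *
go([.6385,.1342,.164],174)
s=env.observe()
im=env.get_image('wrist'); cv2.imwrite('pics/w4.png',im[:,:,::-1])
cv2.imwrite('pics/w4z.png',cv2.resize(im[80:280,260:380,::-1],None,fx=3,fy=3,interpolation=cv2.INTER_CUBIC))
for d in env.tip_of('wrist','far_knob')[:2]: print(d['conf'],d['point'],wproj(d['point'],.152,s))
E
python3 look.py pics/s4.png
```

```text
t 6.9 pos [0.6372 0.1344 0.2686] yaw 173.81 shift mm [ -1.4  -0.  104.6] spin -0.0033 q [  1.5  31.5  51.9   0.   96.7 -82.3] F [-0.1 -0.1 -0.3] Mz [ 0.03  0.04 -0.02] w 0.08561889462978291
0.76 [194.0, 319.1] [0.64094835 0.13427384 0.152     ]
t 7.0 pos [0.6373 0.1344 0.269 ] yaw 173.84 shift mm [0. 0. 0.] spin 0.6081 q [  1.5  31.5  51.9  -0.   96.7 -82.3] F [0.2 0.3 0.3] Mz [ 0.   -0.   -0.02] w 0.08539299454375293
yellow [289.61333333 244.96      ] 75
[285.6, 242.8] [ 0.6120239  -0.09048958] dist 0.02098356024849014 far cw 0.544812952023118 near cw 0.1929541646999907
[289.61333333 244.96      ] [ 0.61906287 -0.0868501 ] dist 0.02397459587407202 far cw 0.6658241516795919 near cw 0.012695260534049855
```

View pics/w4z.png

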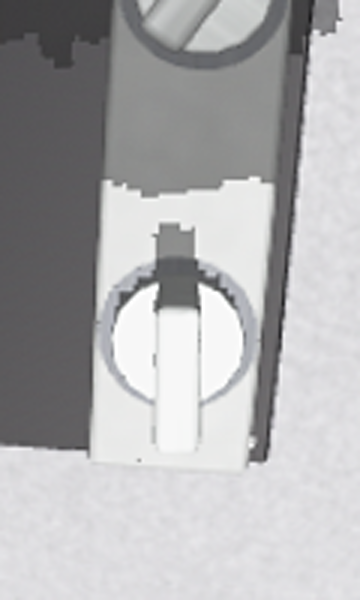

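View pics/s4z.png

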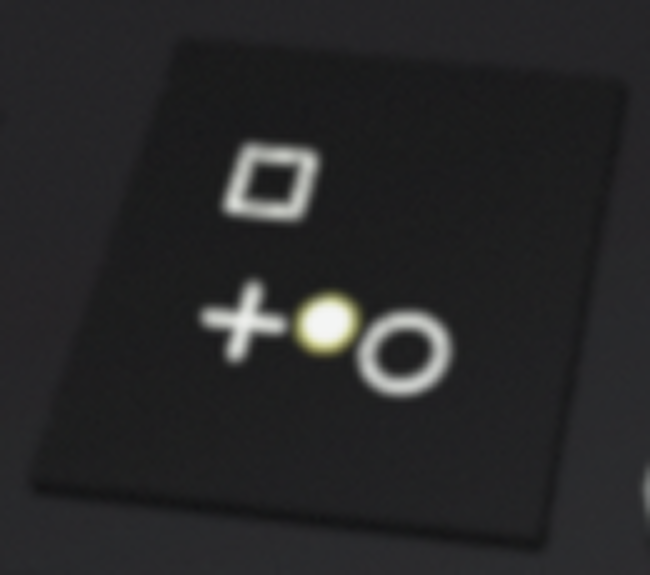

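After the release the spot held at (289.6,245.2). The far wing is aligned with the tool and centred (column 319). Descending and gripping.

Emit:
{"method": "move_arm", "body": {"moves": [[-2,0,30,0],[-2,0,60,0],[-2,0,85,0],[-2,0,104,0],[-2,0,104,0],[-2,0,104,0]]}}

```text
time_s: 7.7
position: [0.6396, 0.1342, 0.166]
tool_rot: [[-0.994, 0.106, 0.001], [0.106, 0.994, 0.0], [-0.001, 0.0, -1.0]]
ft_force: [-0.8, -0.4, 1.3]
grip_width: 0.0858
```

Emit:
{"method": "move_arm", "body": {"moves": [[0,0,0,0],[0,0,0,0],[0,0,0,0],[0,0,0,0],[0,0,0,0],[0,0,0,0],[0,0,0,0],[0,0,0,0]], "grip": 1}}

```text
time_s: 8.5
position: [0.6395, 0.1336, 0.1657]
tool_rot: [[-0.994, 0.106, 0.0], [0.106, 0.994, -0.001], [-0.0, -0.001, -1.0]]
ft_force: [-1.3, -4.9, 3.7]
grip_width: 0.0116
```

```bash
python3 look.py pics/s5.png
```

```text
t 8.5 pos [0.6395 0.1336 0.1657] yaw 173.92 shift mm [0. 0. 0.] spin 0.6094 q [  1.5  35.   62.4  -0.   82.6 -82.5] F [-1.3 -4.9  3.7] Mz [-0.8   0.19  0.06] w 0.011557762629519278
yellow [289.60714286 245.1547619 ] 84
[285.8, 242.2] [ 0.61231188 -0.09137292] dist 0.020055944170464465 far cw 0.5213959540193297 near cw 0.18244070760933478
[289.60714286 245.1547619 ] [ 0.61907011 -0.08655918] dist 0.024265326672451383 far cw 0.6738904974744192 near cw 0.013216949928711747
```

View pics/s5.png

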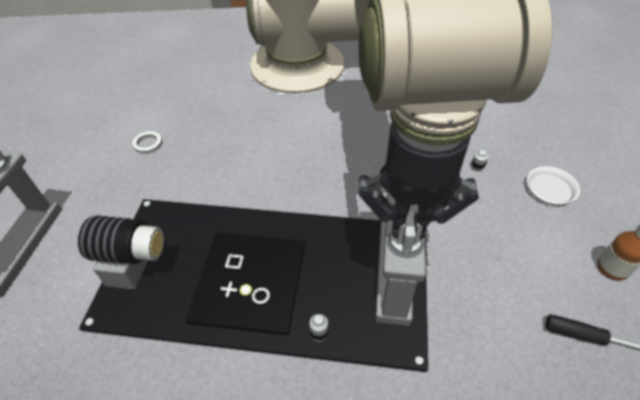

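The far wing is gripped (11.6 mm) and the spot hasn't moved, still at (289.6,245.2). Turning it 0.66 rad clockwise.

Emit:
{"method": "move_arm", "body": {"moves": [[0,-0.5,0,0.1],[0,-0.5,0,0.2],[0,-0.5,0,0.3],[0,-0.5,0,0.4],[0,-0.5,0,0.5],[0,-0.5,0,0.6],[0,-0.5,0,0.66],[0,-0.5,0,0.66],[0,-0.5,0,0.66]]}}

```text
time_s: 9.5
position: [0.6391, 0.1326, 0.1656]
tool_rot: [[-0.72, 0.694, -0.001], [0.694, 0.72, -0.002], [-0.001, -0.002, -1.0]]
ft_force: [-3.2, -7.5, 3.9]
grip_width: 0.0113
```

```bash
python3 look.py pics/s6.png
```

```text
t 9.5 pos [0.6391 0.1326 0.1656] yaw 136.07 shift mm [0. 0. 0.] spin -0.0511 q [  1.4  34.9  62.4  -0.1  82.7 -44.7] F [-3.2 -7.5  3.9] Mz [-1.22  0.52 -0.07] w 0.01129688717480271
yellow [289.28985507 229.92753623] 69
[285.4, 230.4] [ 0.61054039 -0.1092074 ] dist 0.007051841907789685 far cw 0.02363789209704512 near cw 0.17402224202770136
[289.28985507 229.92753623] [ 0.61714506 -0.10940555] dist 0.0013895431832712762 far cw 0.03703079844193874 near cw 0.009753690588425077
```

View pics/s6z.png

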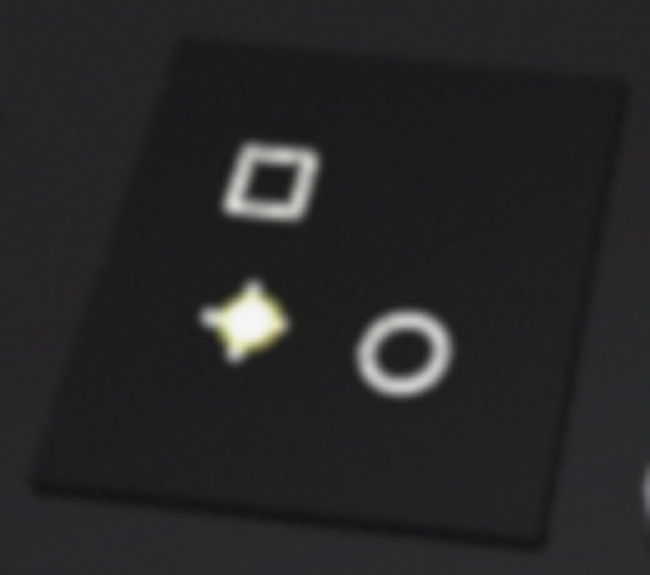

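The spot sits on the cross, about 1.5 mm off its centre. I'll release and rise clear.

Emit:
{"method": "move_arm", "body": {"moves": [[0,0,0,0],[0,0,0,0],[0,0,0,0],[0,0,0,0],[0,0,0,0],[0,0,0,0],[0,0,-40,0],[0,0,-80,0],[0,0,-110,0],[0,0,-110,0],[0,0,-110,0]], "grip": 0}}

```text
time_s: 10.7
position: [0.6393, 0.1337, 0.2753]
tool_rot: [[-0.721, 0.693, 0.0], [0.693, 0.721, 0.0], [-0.0, 0.0, -1.0]]
ft_force: [0.2, -0.1, -0.3]
grip_width: 0.0849
```

```bash
python3 look.py pics/s7.png
```

```text
t 10.7 pos [0.6393 0.1337 0.2753] yaw 136.13 shift mm [0. 0. 0.] spin -0.0502 q [  1.4  31.5  50.8   0.   97.7 -44.7] F [ 0.2 -0.1 -0.3] Mz [0.01 0.01 0.03] w 0.08494193945085067
yellow [289.28985507 229.92753623] 69
[286.8, 229.5] [ 0.61285999 -0.11037779] dist 0.0045740505024213455 far cw -0.0015001398964963517 near cw 0.11348766998908337
[289.28985507 229.92753623] [ 0.61714506 -0.10940555] dist 0.0013895431832712762 far cw 0.03703079844193874 near cw 0.009753690588425077
```

View pics/s7.png

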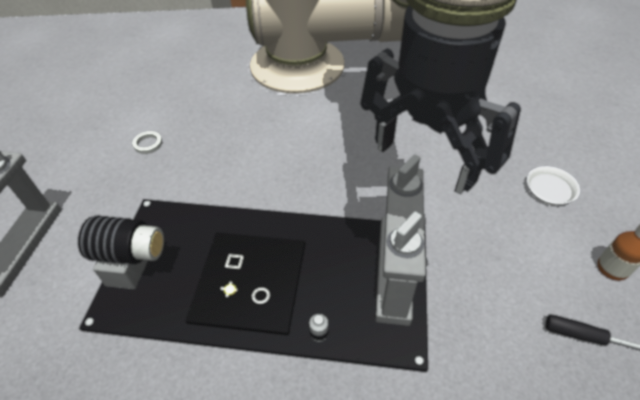

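View pics/s7z.png

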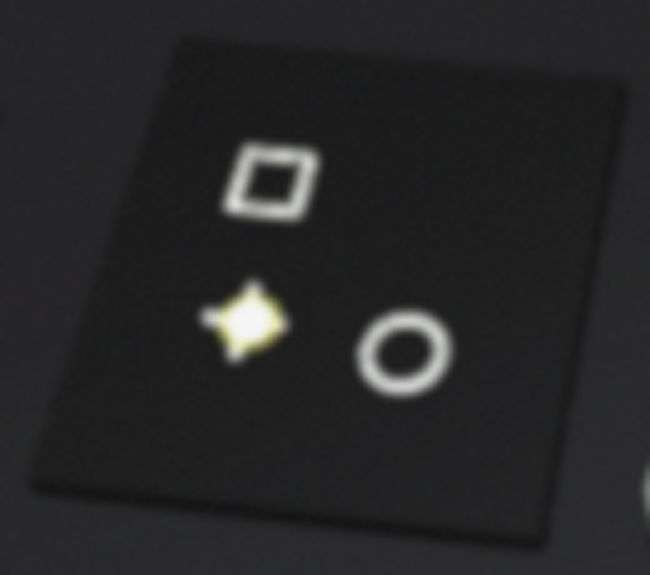

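The spot stayed on the cross at (289.3,229.9) after the release, and the gripper is clear of the wings.

```bash
python3 -c "
from h import *
print(env.close_job())"
```

```text
the job is handed in; nothing more can be done
None
```

I turned the near screw 0.74 rad clockwise and then the far screw 0.66 rad clockwise. I let go of both and handed the job in at about 10.8 s.

**Spot position:** the last scene picture, taken after release, shows the spot on the cross. Its yellow rim puts it about 1.4 mm from the cross centre. All four arms of the cross show around it, and it did not move on release.

**Robot clear:** the gripper is about 80 mm above the wings with the wrist force near zero. The highest wrist force I read was about 9 N.

**Disagreement:** the network's spot detector read up to 4–5 pixels (about 7 mm) off the pictures after the first turn. At the end it put the spot 4.6 mm from the cross. I relied on the picture instead; both values are inside the 10 mm limit.

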